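# Lock the battery hatch of the kitchen scale

## Robot

A 6-joint arm with a two-finger parallel gripper is mounted at the origin on a cart in front of the work surface, level with it; the furniture and walls round the work are solid. World frame = base frame: x ahead of the robot, y to its left, z up, the work surface at z = 0. Lengths are in m, angles in rad, forces in N, time in s.
With the tool pointing down it reaches from about 0.275 to 0.75 m from the base axis. Payload 10.2 kg.
Tool frame: the origin (TCP) lies at the very end of the fingers, on their centre line; the grasp point (between the pads) lies 19 mm behind it; z points along the fingers, y is the line along which they close (so a half turn about z gives the same grasp; the last joint's range is limited). The gripper opens to 85 mm and grips with 20 to 120 N. Pads are 22 mm wide; open, the fingers measure 114 mm over their backs; the gripper's body (76 mm by 85 mm) begins 54 mm behind the grasp point. The pads swing forward as they close: fully open they stand 13 mm farther back than shut.
Start: joints at [-1.377, 0.313, 1.498, -0, 1.331, -0.223], TCP at [0.213, -0.48, 0.231] pointing down, gripper open.
Joint ranges: [-2.94, 2.94], [-0.97, 2.17], [0.19, 2.56], [-1.23, 4.37], [0.02, 3.11], [-2.88, 2.88]. Speed limits (rad/s): [2.39, 2.39, 3.01, 3.14, 3.14, 3.14].

## Interface

Orientations are given as a 3x3 rotation matrix whose columns are the frame's x, y, z axes.
In Python, from plant import bot gives the robot as it stands.
- The arm moves only by the tool carry_out, never from a script. Its argument "rows" is a list of rows, each a list of 2 entries, a list of its own where there are three numbers: the shift along the world's x, y, z in units of 4 cm (1.0 is 4 cm), then the turn about the world's z in units of 4 degrees (1.0 is 4 degrees). In form: [[[dx, dy, dz], turn], ...]. A call has 1 to 5 rows; each row shifts and turns the commanded pose from where the row before left it; what a row does not reach is not made up. A row lasts 1/8 s, in which the tool goes at most 62.5 mm and 10.7 degrees, less where a joint would pass 70% of its speed; a pose out of reach is approached as far as the arm can. A call with a number of a shift or a turn outside -1 to 1 is refused whole. A call with a gripper value outside its range is refused whole. "grip" is the gripper command: -1 is fully open, 1 is shut, values between are in proportion, set as the call begins (left out, the last holds). The fingers move at their own pace and stop on an object; "grip_force" is the grip in N (left out, the last holds). Time passes only in rows, so rows that do not move let the fingers close. It gives the time, the measured TCP pose, the force, the opening and the grip force at its end, in the units of the state.
- bot.read_state(): the state, without advancing time (a new reading comes with each control period).
- bot.get_image(name): name is "scene" or "top"; returns the picture (384x512x3 uint8, red, green, blue); there is no depth.
- bot.camera_model(name): a dict with "camera_matrix" (3x3 intrinsics, pixels), "T" (4x4, takes a point from camera to world coordinates). Camera axes: x right, y down, z forward; pixel columns grow to the right and rows downward; lengths in m; the calibration is good to about 2 mm. A picture is of the moment at which its call begins. camera_model takes no time and is no camera call.
- bot.job_done(): hands the job in; it is judged then, once.
Trained networks look in the newest picture that a camera, given by its name, has taken for a name from the list of things; names that differ only in an ending like _2 or _b are one class to them, and where a whole thing is asked for, a point or a joint stands for the part that bears it (a point fixed in the world has none). Each returns a list of dicts, best first, with "p" (0 to 1); they miss things now and then, are a little off and sometimes report something else, mostly with a low value. They report only what shows in the picture. A call takes as long as a camera call. They do not tell look-alikes from the thing itself.
- bot.spot_in(camera, label): "xyz" ([x, y, z] in m, in the coordinates of the camera as it stood for that picture, good to about 4 mm: the middle of the surface that is visible of it).
- bot.landmark_of(camera, label): "xyz" ([x, y, z] in m, in the coordinates of the camera as it stood for that picture, good to about 4 mm: a listed point, or the origin of a listed thing).
The state is a dict: "time_s": time; "joint_pos": joint angles; "joint_vel": joint speeds; "tau": joint torques, N m; "position": TCP position; "orientation": TCP orientation; "wrist_force": force on the tool from outside, world axes, zero at the start; "wrist_torque": the same for the moment, N m; "width": finger opening in m; "finger_force": force on a finger pad.
Only numpy, scipy, OpenCV 4.12 (cv2) and the standard library are available. Lean on these libraries where they do the work, as an engineer would, in place of code of your own. Each camera call takes 0.05 s, during which the arm holds its last target. There are 200 camera calls.

## Task

The kitchen scale lies face down with its battery hatch still unlocked. Take the red flat-blade screwdriver from the wooden stand, seat its blade in the slot of the round brass locking screw and, keeping it pressed down, turn the screw clockwise as far as it goes. Then put the red screwdriver back upright, fully down in the hole it came from, and let go; leave the blue screwdriver alone.

Things in the scene. Friction and masses are not known exactly. Their poses are not given: they have to be found in the camera images.
- flat_driver: RED screwdriver with flat blade, 139 mm, 120 g, upright in the stand, tip 12 mm above the worktop. Origin: middle of the tip; z up the shaft. Blade 13 mm wide (x), 3.2 thick (y); shaft 8 thick; collar 40 across 58-64 mm above the tip rests on the stand. Handle 64-139 mm above the tip, 34 wide (x), 24 thick (y), flat sides: grip across y, 105 mm above the tip. Same after a half turn
- cross_driver: BLUE screwdriver with a cross point, else of the same shape and size, in the stand's other hole (red and blue change places between runs); to be left alone. Origin at its tip, z up the shaft
- stand: fixed wooden tool stand, 170 mm long (x), 64 wide (y), 70 high, with two square 25 mm through holes, flared 3 mm at the mouth, at x = -50 and +50 mm. Origin: centre of its underside on the worktop. The drivers' x is along its x within 0.1 rad at the start
- screw_slot (a point): centre of the slot's floor in the brass screw (33 mm, dark slot) on the fixed scale (200 x 150, 26 high); 27 mm above the worktop. x along the slot, y across, z up. Slot 16 long, 5.2 wide, 5 deep, ends closed; above that it flares over 4 mm to 24 x 13 at the head's top (guides the blade). Blade play about 0.15 rad each way. Same after a half turn. Grey ring round it, 43 across, top 34 above the worktop
- lock_screw (a joint): screw angle, rad: grows clockwise seen from above, 0 (slot to red dot, open) to a stop at 1.4 (slot to green dot, locked); starts at 0.1 to 0.35; friction 0.10 N m, stays where left. The head is sprung: it sinks up to 4 mm, at 3 to 9 N; keep it sunk 2 to 3 mm while turning. Play and grip slip cost the tool about 0.3 rad: turn it that much farther
Mind the look-alikes: they are no part of the job. There is more than one size of the part that bears screw_slot; the job needs the largest.

How it is judged:
On the way, in this order (a step that is already met when the one before it is completed fails the run):
1. the red driver's blade is seated in the slot (tip within 6 mm of the slot's floor centre) and presses the sprung screw down by at least 1 mm, the screw not yet turned past 0.7 rad (distance between flat_driver and screw_slot below 0.006 m and distance of screw_slot from where it was at the start of the episode above 0.001 m and value of joint lock_screw below 0.7 rad), for 0.2 s.
2. the screw is turned past 1.1 rad with the blade still seated and pressing it down by at least 1 mm (value of joint lock_screw above 1.1 rad and distance between flat_driver and screw_slot below 0.006 m and distance of screw_slot from where it was at the start of the episode above 0.001 m), for 0.1 s.
At the end, for the whole second after the job is handed in: the screw is locked (joint above 1.1 of 1.4 rad) and the red driver stands at rest, upright within 10 degrees, back in its own hole with its tip within 15 mm of where it was (value of joint lock_screw above 1.1 rad and distance of flat_driver from where it was at the start of the episode below 0.015 m and angle between flat_driver's own z axis and vertical below 0.17 rad and linear speed of flat_driver below 0.02 m/s); the robot touches nothing.
It fails at once if the blue driver is moved by more than 20 mm or tipped by more than 20 degrees (distance of cross_driver from where it was at the start of the episode above 0.02 m or angle between cross_driver's own z axis and vertical above 0.35 rad).
It also fails if it takes over 48 s, if anything falls off the work surface, if the arm or the gripper's body presses on something with over 40 N, if the wrist force passes 120 N, or if a joint passes its speed limit or range.

## Working session

There is one attempt and no reset: what is moved stays moved. The work goes in short steps, Python scripts to look and compute and a tool call to move; the robot and the scene stay as the last step left them, time stands still between calls to the robot, and variables do not carry over. Pictures are saved under pics/ and viewed, at most 11 in all, crops included, and the job is handed in when it is done.

Besides the shell and the picture viewer there is one more tool, called after "Emit:" by a JSON object that holds its "op" and its "data", one argument or row to a line. carry_out: Moves the arm, as the interface text tells. Shifts and turns lie within -1 to 1; 1 stands for 4 cm of shift or 4 degrees of turn. Its arguments: {"type":"object","properties":{"rows":{"type":"array"},"grip":{"type":"number"},"grip_force":{"type":"number"}},"required":["rows"]}

```bash
mkdir -p pics; ls
python3 - <<'E'
from plant import bot
import cv2,numpy as np
for n in("scene","top"):
    im=bot.get_image(n); cv2.imwrite(f"pics/{n}0.png",im[:,:,::-1]); c=bot.camera_model(n); print(n,np.round(c["camera_matrix"],1).tolist(),np.round(c["T"],3).tolist())
    T=c["T"]
    for l in("flat_driver","cross_driver","stand","screw_slot"):
        for f in("landmark_of","spot_in"):
            print(l,f,[(round(d["p"],2),np.round(T[:3,:3]@d["xyz"]+T[:3,3],3).tolist()) for d in getattr(bot,f)(n,l)])
s=bot.read_state();print(s["time_s"],s["position"],s["orientation"],s["wrist_force"])
E
```

```text
pics
scene [[369.8, 0.0, 250.6], [0.0, 369.8, 185.6], [0.0, 0.0, 1.0]] [[-0.875, -0.292, 0.386, 0.135], [-0.483, 0.567, -0.667, 0.893], [-0.024, -0.77, -0.637, 0.727], [0.0, 0.0, 0.0, 1.0]]
flat_driver landmark_of [(0.58, [0.554, -0.163, 0.015])]
flat_driver spot_in [(0.46, [0.548, -0.153, 0.116])]
cross_driver landmark_of [(0.57, [0.458, -0.182, 0.012])]
cross_driver spot_in [(0.81, [0.458, -0.162, 0.114])]
stand landmark_of [(0.57, [0.51, -0.173, 0.0])]
stand spot_in [(0.72, [0.501, -0.146, 0.046])]
screw_slot landmark_of [(0.41, [0.566, 0.387, 0.022]), (0.39, [0.468, 0.591, 0.023])]
screw_slot spot_in [(0.38, [0.593, 0.159, 0.035])]
top [[461.3, 0.0, 247.5], [0.0, 461.3, 199.2], [0.0, 0.0, 1.0]] [[0.002, -0.985, 0.173, 0.306], [-1.0, 0.001, 0.019, 0.193], [-0.019, -0.173, -0.985, 1.314], [0.0, 0.0, 0.0, 1.0]]
flat_driver landmark_of []
flat_driver spot_in [(0.78, [0.545, -0.165, 0.132])]
cross_driver landmark_of [(0.76, [0.457, -0.177, 0.006])]
cross_driver spot_in [(0.64, [0.451, -0.17, 0.133])]
stand landmark_of [(0.78, [0.506, -0.177, 0.003])]
stand spot_in [(0.9, [0.501, -0.157, 0.072])]
screw_slot landmark_of [(0.56, [0.591, 0.154, 0.027]), (0.45, [0.561, 0.38, 0.017]), (0.44, [0.474, 0.592, 0.019]), (0.27, [0.554, -0.171, 0.008])]
screw_slot spot_in [(0.53, [0.558, 0.381, 0.021]), (0.42, [0.471, 0.591, 0.024])]
0.9 [ 0.21253525 -0.48005461  0.2313173 ] [[ 9.14378589e-01  4.04860216e-01  3.08645793e-05]
 [ 4.04860216e-01 -9.14378590e-01  4.30279721e-06]
 [ 2.99639419e-05  8.56145463e-06 -1.00000000e+00]] [-0.31611744  0.8499906   0.22807675]
```

View pics/top0.png

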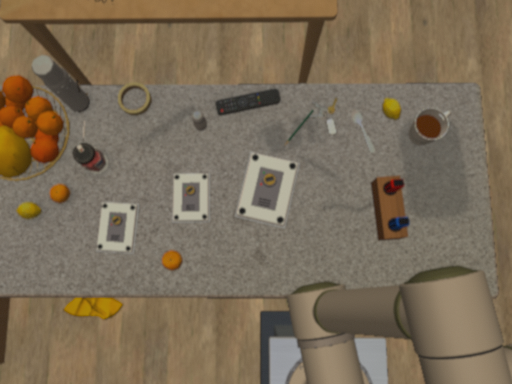

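View pics/scene0.png

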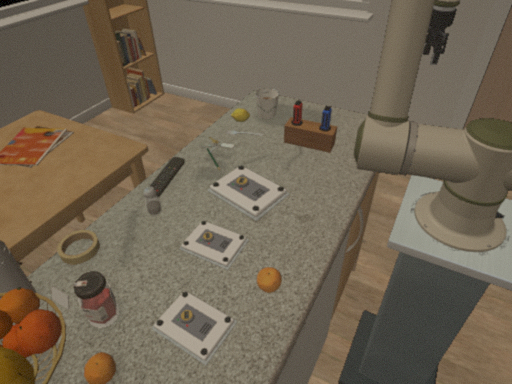

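Top view: there are three scales with brass screws, at (270,179), (190,190) and (117,220). The largest is the one at (268,187). The red driver is at (395,186) and the blue at (398,224). The red wrist-free handle could only be confused with the blue one or the dark red jar at (88,157). Next I'll check the choice in a close crop.

Run:
```python
import cv2,numpy as np
im=cv2.imread("pics/top0.png")
a=cv2.resize(im[145:230,228:308],None,fx=6,fy=6,interpolation=cv2.INTER_CUBIC)
b=cv2.resize(im[165:250,362:418],None,fx=5,fy=6,interpolation=cv2.INTER_CUBIC)
cv2.imwrite("pics/crop.png",np.hstack([a,b]))
```

```text
(no output)
```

View pics/crop.png

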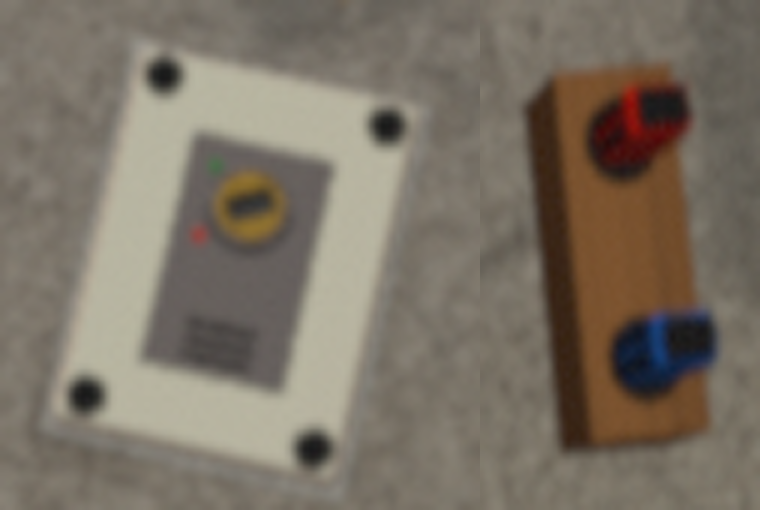

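The largest scale is confirmed: its screw is at about (269.7,179.5), with the slot's left end between the red dot (lower left) and the green dot (upper left). The red driver stands in the stand's far (upper) hole. Now the numbers.

```bash
cat > h.py <<'E'
import cv2,numpy as np
from plant import bot
def ray(n,uv,z):
    c=bot.camera_model(n);T=c["T"];d=T[:3,:3]@np.linalg.solve(c["camera_matrix"],[uv[0],uv[1],1.]);o=T[:3,3]
    return o+d*(z-o[2])/d[2]
def proj(n,p):
    c=bot.camera_model(n);T=c["T"];q=c["camera_matrix"]@(T[:3,:3].T@(np.asarray(p)-T[:3,3]));return q[:2]/q[2]
E
python3 - <<'E'
from h import *
cr=lambda x,y:(228+x/6-.5+.08,145+y/6-.5+.08)
cr2=lambda x,y:(362+(x-480)/5-.4,165+y/6-.42)
P=lambda p:np.round(p,4).tolist()
s=ray("top",cr(250,207),.036);print("screw top",P(s))
for nm,a,z in(("red",(199,234),.026),("green",(216,166),.026)):
    r=ray("top",cr(*a),z)-s;print(nm,P(r),np.degrees(np.arctan2(r[1],r[0])))
a=ray("top",cr(230,212),.036)-ray("top",cr(272,200),.036);print("slot",np.degrees(np.arctan2(a[1],a[0])))
f=[ray("top",cr(*q),.026) for q in((164,76),(386,127),(313,449),(86,396))]
print("feet",[P(q) for q in f],[np.degrees(np.arctan2(*(u-v)[[1,0]])) for u,v in((f[0],f[1]),(f[3],f[2]),(f[1],f[2]),(f[0],f[3]))],np.linalg.norm(f[0]-f[1]),np.linalg.norm(f[0]-f[3]))
k=[ray("top",cr2(*q),.07) for q in((555,72),(672,65),(708,430),(588,447))]
print("stand",[P(q) for q in k],P(sum(k)/4),[np.degrees(np.arctan2(*(u-v)[[1,0]])) for u,v in((k[0],k[3]),(k[1],k[2]))])
# slot PCA in top image (dark within brass)
im=cv2.imread("pics/top0.png")
for n,f in(("top","pics/top0.png"),("scene","pics/scene0.png")):
    im=cv2.imread(f);hsv=cv2.cvtColor(im,cv2.COLOR_BGR2HSV)
    c=proj(n,[s[0],s[1],.036]);print(n,"screw px",c)
    h,sa,v=[x.astype(int) for x in cv2.split(hsv)]
    yy,xx=np.mgrid[:384,:512];near=np.hypot(xx-c[0],yy-c[1])<14
    br=near&(abs(h-21)<8)&(sa>110)&(v>60)
    hull=cv2.convexHull(np.argwhere(br)[:,::-1].astype(np.int32));m=cv2.moments(hull);cc=(m["m10"]/m["m00"],m["m01"]/m["m00"])
    print("brass n",br.sum(),"hull c",cc,P(ray(n,cc,.036)))
    hm=np.zeros(im.shape[:2],np.uint8);cv2.fillConvexPoly(hm,hull,1);hm=cv2.erode(hm,np.ones((3,3),np.uint8))>0
    w=np.where(hm,np.clip(110-v,0,None),0).astype(float);q=np.array([ray(n,(x,y),.036)[:2] for y,x in np.argwhere(w>0)]);ww=w[w>0]
    if len(ww)>3:
        mu=np.average(q,axis=0,weights=ww);C=np.cov(q.T,aweights=ww);e,V=np.linalg.eigh(C);print("slot c",P(mu),"ang",np.degrees(np.arctan2(V[1,1],V[0,1]))%180,e**.5)
    red=(np.minimum(h,180-h)<6)&(sa>150)&(v>50)
    red&=(np.hypot(*(np.stack([xx,yy])-proj(n,[.55,-.165,.11])[:,None,None]))<30)
    p=np.argwhere(red)[:,::-1];print("red",red.sum(),p.mean(0),p.min(0),p.max(0))
E
python3 - <<'E'
import cv2
im=cv2.imread("pics/scene0.png")
import numpy as np
a=cv2.resize(im[90:155,275:345],None,fx=8,fy=8,interpolation=cv2.INTER_CUBIC)
cv2.imwrite("pics/crop2.png",a)
E
```

```text
screw top [0.5884, 0.1559, 0.036]
red [-0.0109, 0.024, -0.01] 114.36758694617397
green [0.0223, 0.0158, -0.01] 35.38483571587469
slot 106.19065677243117
feet [[0.655, 0.1965, 0.026], [0.6296, 0.0904, 0.026], [0.4746, 0.1268, 0.026], [0.4997, 0.2332, 0.026]] [np.float64(76.51545621990206), np.float64(76.71666962744361), np.float64(-13.191457044802876), np.float64(-13.31476317922691)] 0.10902947974764214 0.15956472092236704
stand [[0.5874, -0.1379, 0.07], [0.5905, -0.2019, 0.07], [0.4233, -0.212, 0.07], [0.4157, -0.1476, 0.07]] [0.5042, -0.1748, 0.07] [np.float64(3.246556505897463), np.float64(3.447899411901935)]
top screw px [269.24666667 179.08      ]
brass n 79 hull c (269.18518518518516, 178.96296296296296) [0.5887, 0.156, 0.036]
slot c [0.59, 0.156] ang 105.39754047401422 [0.00289075 0.00586341]
red 111 [392.38738739 186.61261261] [385 180] [402 192]
scene screw px [242.43782392 179.33004256]
brass n 35 hull c (241.37453183520597, 180.1947565543071) [0.5891, 0.1609, 0.036]
slot c [0.5906, 0.161] ang 107.31145412672312 [0.00285296 0.00527883]
red 67 [297.2238806  111.32835821] [294 103] [301 122]
```

View pics/crop2.png

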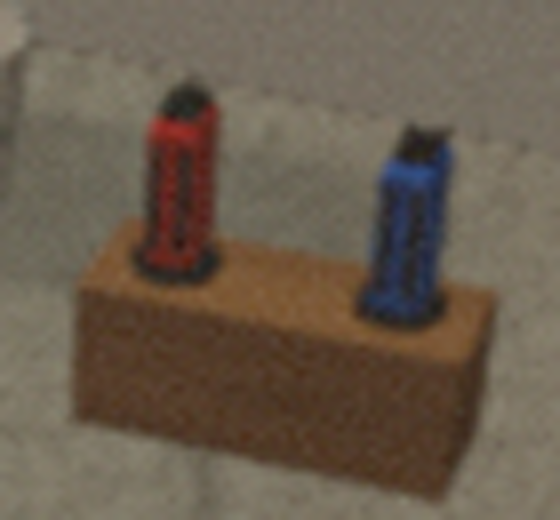

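Scene crop: the red driver's collar is at about (178,256) in the crop and the blue's at (402,303). Both handles stand upright. I'll triangulate the red handle to get its offset in the hole.

Run:
```python
from h import *
P=lambda p:np.round(p,4).tolist()
cs=lambda x,y:(275+x/8-.44,90+y/8-.44)
cr2=lambda x,y:(362+(x-480)/5-.4,165+y/6-.42)
for nm,c,t in(("red",(178,256),(185,95)),("blue",(402,303),(428,140))): print(nm,"scene collar",P(ray("scene",cs(*c),.072)),"top",P(ray("scene",cs(*t),.151)))
for nm,c,t in(("red",(628,138),(668,107)),("blue",(652,358),(692,337))): print(nm,"top collar",P(ray("top",cr2(*c),.074)),"top",P(ray("top",cr2(*t),.151)))
k=[ray("scene",cs(*q),.07) for q in((78,288),(130,222),(495,293),(460,362))];print("stand scene",P(sum(k)/4),[np.degrees(np.arctan2(*(u-v)[[1,0]])) for u,v in((k[0],k[3]),(k[1],k[2]))])
```

```text
red scene collar [0.5567, -0.1728, 0.072] top [0.5563, -0.1681, 0.151]
blue scene collar [0.4563, -0.1788, 0.072] top [0.4525, -0.1752, 0.151]
red top collar [0.5557, -0.175, 0.074] top [0.5536, -0.1732, 0.151]
blue top collar [0.4552, -0.1826, 0.074] top [0.4548, -0.1798, 0.151]
stand scene [0.5048, -0.1704, 0.07] [np.float64(5.6601753581954215), np.float64(4.684958450841525)]
```

Emit:
{"op": "carry_out", "data": {
  "rows": [
    [[0.85, 0.77, 0], -0.5],
    [[0.86, 0.77, 0], -0.5],
    [[0.86, 0.77, 0], -0.5],
    [[0.86, 0.77, 0], -0.5],
    [[0.86, 0.77, 0], -0.5]
  ],
  "grip": -1
}}

```text
time_s: 1.52
position: [0.3851, -0.325, 0.2314]
orientation: [[0.971, 0.239, 0.0], [0.239, -0.971, -0.0], [0.0, 0.0, -1.0]]
wrist_force: [0.9, -0.8, -0.2]
width: 0.0854
finger_force: 0.0
```

Emit:
{"op": "carry_out", "data": {
  "rows": [
    [[0.86, 0.77, 0], -0.5],
    [[0.86, 0.77, 0], -0.5],
    [[0.86, 0.77, 0], -0.5],
    [[0.86, 0.77, 0], -0.5],
    [[0.0, 0.0, 0], -0.5]
  ]
}}

```text
time_s: 2.15
position: [0.5231, -0.2009, 0.231]
orientation: [[0.998, 0.07, -0.0], [0.07, -0.998, 0.0], [0.0, -0.0, -1.0]]
wrist_force: [0.1, -0.2, -0.8]
width: 0.0853
finger_force: 0.0
```

Emit:
{"op": "carry_out", "data": {
  "rows": [
    [[0.8, 0.72, -0.4], 0],
    [[0, 0, -0.6], 0],
    [[0, 0, 0], 0]
  ]
}}

```text
time_s: 2.52
position: [0.5527, -0.1742, 0.1899]
orientation: [[0.998, 0.067, -0.003], [0.067, -0.998, 0.002], [-0.003, -0.002, -1.0]]
wrist_force: [0.1, -0.3, -0.6]
width: 0.0854
finger_force: 0.0
```

Run:
```python
from h import *
im=bot.get_image("scene")[:,:,::-1];s=bot.read_state();print(s["position"])
t=s["position"];print(proj("scene",t),proj("scene",[.555,-.172,.151]))
cv2.imwrite("pics/a1.png",cv2.resize(im[60:160,250:350],None,fx=6,fy=6,interpolation=cv2.INTER_CUBIC))
```

```text
[ 0.55319948 -0.17465884  0.19133548]
[300.06402481  89.56262148] [298.51080335 101.031483  ]
```

View pics/a1.png

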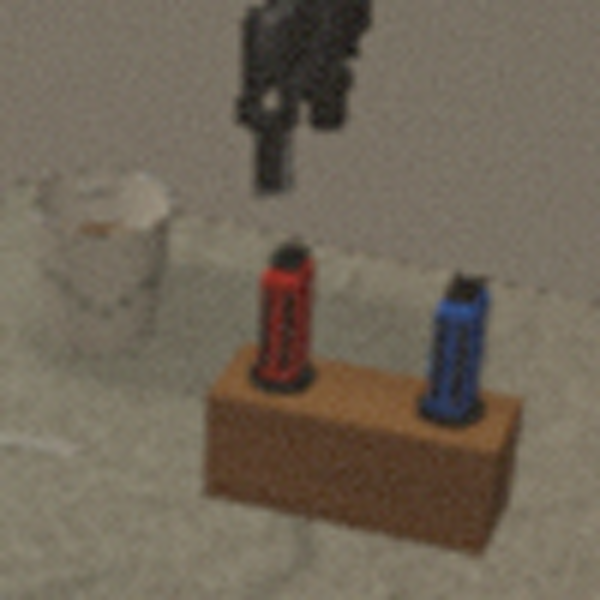

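The fingers (crop 272,190 and 325,125) straddle the red handle's top at (290,248), so the alignment is good. Descending and gripping.

Emit:
{"op": "carry_out", "data": {
  "rows": [
    [[0.03, 0.05, -0.8], 0],
    [[0, 0, -0.8], 0],
    [[0, 0, -0.73], 0],
    [[0, 0, 0], 0],
    [[0, 0, 0], 0]
  ]
}}

```text
time_s: 3.2
position: [0.5556, -0.1729, 0.1001]
orientation: [[0.998, 0.067, 0.003], [0.067, -0.998, -0.001], [0.002, 0.002, -1.0]]
wrist_force: [0.0, -0.0, 0.9]
width: 0.0854
finger_force: 0.0
```

Emit:
{"op": "carry_out", "data": {
  "rows": [
    [[0, 0, 0], 0],
    [[0, 0, 0], 0],
    [[0, 0, 0], 0],
    [[0, 0, 0], 0],
    [[0, 0, 0], 0]
  ],
  "grip": 1,
  "grip_force": 110
}}

```text
time_s: 3.82
position: [0.5553, -0.1722, 0.0988]
orientation: [[0.998, 0.068, 0.001], [0.068, -0.998, -0.001], [0.001, 0.001, -1.0]]
wrist_force: [-0.3, 0.3, 5.7]
width: 0.0327
finger_force: 109.4
```

Emit:
{"op": "carry_out", "data": {
  "rows": [
    [[0, 0, 0], 0],
    [[0, 0, 0], 0],
    [[0, 0, 0], 0]
  ]
}}

```text
time_s: 4.2
position: [0.5553, -0.1722, 0.0988]
orientation: [[0.998, 0.068, 0.001], [0.068, -0.998, -0.001], [0.001, 0.001, -1.0]]
wrist_force: [-0.3, 1.1, 5.9]
width: 0.0329
finger_force: 109.4
```

Run:
```python
from h import *
im=bot.get_image("scene")[:,:,::-1];s=bot.read_state();print({k:np.round(v,4).tolist() for k,v in s.items() if k not in("joint_vel","tau")})
cv2.imwrite("pics/a2.png",cv2.resize(im[60:150,260:350],None,fx=6,fy=6,interpolation=cv2.INTER_CUBIC))
```

```text
{'time_s': 4.25, 'joint_pos': [-0.5021, 0.5642, 1.4865, 0.0, 1.0895, 1.0008], 'position': [0.5553, -0.1722, 0.0988], 'orientation': [[0.9977, 0.0678, 0.0012], [0.0678, -0.9977, -0.0006], [0.0012, 0.0007, -1.0]], 'wrist_force': [-0.121, 1.4456, 6.1205], 'wrist_torque': [0.0587, 0.0223, -0.006], 'finger_force': 109.4272, 'width': 0.0332}
```

View pics/a2.png

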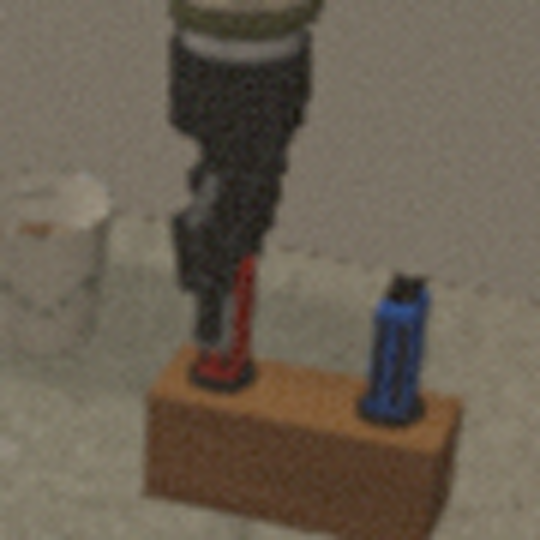

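The front finger sits on the red handle, but the width reads 33 mm against the expected 24. I'll check the handle's orientation against a box model.

Run:
```python
from h import *
def sil(n,cx,cy,wx,wy,a,z0=.076,z1=.151):
    c,s=np.cos(a),np.sin(a)
    p=np.array([proj(n,[cx+c*x-s*y,cy+s*x+c*y,z]) for x in(-wx/2,wx/2) for y in(-wy/2,wy/2) for z in(z0,z1)])
    m=np.zeros((384*4,512*4),np.uint8);cv2.fillConvexPoly(m,cv2.convexHull(np.round(p*4+1.5).astype(np.int32)),255);return cv2.resize(m,(512,384),interpolation=cv2.INTER_AREA)/255.
yy,xx=np.mgrid[:384,:512]
for n in("scene","top"):
    im=cv2.imread(f"pics/{n}0.png");h,s,v=[x.astype(int) for x in cv2.split(cv2.cvtColor(im,cv2.COLOR_BGR2HSV))]
    for col,pos in(("blue",(.4555,-.178)),("red",(.555,-.172))):
        near=np.hypot(*(np.stack([xx,yy])-proj(n,[*pos,.115])[:,None,None]))<22
        hue=(abs(h-115)<14) if col=="blue" else (np.minimum(h,180-h)<7)
        m=(near&(((hue)&(s>110))|((v<45)))).astype(float)
        for wx,wy in((.034,.024),(.024,.034)):
            best=min((np.abs(m-sil(n,pos[0]+dx,pos[1]+dy,wx,wy,.06)).sum(),dx,dy) for dx in np.arange(-.009,.01,.003) for dy in np.arange(-.009,.01,.003))
            print(n,col,wx,wy,"mask",m.sum(),np.round(best,3),sil(n,*pos,wx,wy,.06).sum())
```

```text
scene blue 0.034 0.024 mask 68.0 [2.15961e+02 0.00000e+00 3.00000e-03] 283.1411764705882
scene blue 0.024 0.034 mask 68.0 [ 1.6871e+02 -3.0000e-03  9.0000e-03] 236.7686274509804
scene red 0.034 0.024 mask 124.0 [ 1.51706e+02 -3.00000e-03  6.00000e-03] 278.0156862745098
scene red 0.024 0.034 mask 124.0 [ 1.13137e+02 -3.00000e-03  9.00000e-03] 233.26666666666665
top blue 0.034 0.024 mask 174.0 [ 1.06702e+02 -3.00000e-03  3.00000e-03] 275.1921568627451
top blue 0.024 0.034 mask 174.0 [ 7.9773e+01 -3.0000e-03  3.0000e-03] 254.32549019607842
top red 0.034 0.024 mask 190.0 [ 1.02773e+02 -6.00000e-03  3.00000e-03] 286.9019607843137Traceback (most recent call last):
  File "<stdin>", line 14, in <module>
  File "<stdin>", line 14, in <genexpr>
  File "<stdin>", line 4, in sil
  File "h.py", line 7, in proj
    c=bot.camera_model(n);T=c["T"];q=c["camera_matrix"]@(T[:3,:3].T@(np.asarray(p)-T[:3,3]));return q[:2]/q[2]
ValueError: time passes only in moves, steps and waits
```

The evidence points one way: in the top crop the handle's long side lies along world y, and the grip reads 33 mm. So this grip appears to be across the wide side. I'll open, turn a quarter turn and grip again; the new width will settle it.

Emit:
{"op": "carry_out", "data": {
  "rows": [
    [[0, 0, 0], 0],
    [[0, 0, 0], 0],
    [[0, 0, 0], 0],
    [[0, 0, 0], 0.5],
    [[0, 0, 0], 1]
  ],
  "grip": -1
}}

```text
time_s: 4.88
position: [0.5549, -0.1721, 0.098]
orientation: [[0.985, 0.175, -0.0], [0.175, -0.985, 0.0], [-0.0, -0.0, -1.0]]
wrist_force: [0.8, 0.2, -0.8]
width: 0.0856
finger_force: 0.0
```

Run:
```python
from h import *
for n in("scene",):
    im=bot.get_image(n)[:,:,::-1];c=bot.camera_model(n);T=c["T"];d=bot.landmark_of(n,"flat_driver");print([(q["p"],T[:3,:3]@q["xyz"]+T[:3,3]) for q in d])
    cv2.imwrite("pics/a3.png",cv2.resize(im[60:150,260:350],None,fx=6,fy=6,interpolation=cv2.INTER_CUBIC))
s=bot.read_state();print(s["width"],s["position"],s["wrist_force"])
```

```text
[(0.54, array([ 0.55644091, -0.16634639,  0.01150807]))]
0.0852351947281752 [ 0.55490787 -0.17204159  0.0980513 ] [-0.56117635 -0.04577483 -0.04309257]
```

View pics/a3.png

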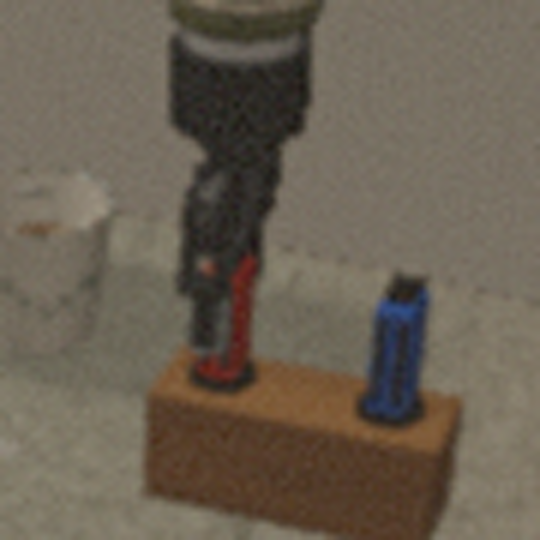

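The fingers are open and neither driver has moved. Turning.

Emit:
{"op": "carry_out", "data": {
  "rows": [
    [[0, 0, 0], 1],
    [[0, 0, 0], 1],
    [[0, 0, 0], 1],
    [[0, 0, 0], 1],
    [[0, 0, 0], 1]
  ]
}}

```text
time_s: 5.6
position: [0.5549, -0.1721, 0.098]
orientation: [[0.866, 0.5, -0.0], [0.5, -0.866, 0.0], [-0.0, -0.0, -1.0]]
wrist_force: [-0.3, -0.4, 0.4]
width: 0.0852
finger_force: 0.0
```

Emit:
{"op": "carry_out", "data": {
  "rows": [
    [[0, 0, 0], 1],
    [[0, 0, 0], 1],
    [[0, 0, 0], 1],
    [[0, 0, 0], 1],
    [[0, 0, 0], 1]
  ]
}}

```text
time_s: 6.22
position: [0.5549, -0.1721, 0.0981]
orientation: [[0.643, 0.766, -0.0], [0.766, -0.643, 0.0], [0.0, -0.0, -1.0]]
wrist_force: [-0.3, 0.4, 0.6]
width: 0.0855
finger_force: 0.0
```

Emit:
{"op": "carry_out", "data": {
  "rows": [
    [[0, 0, 0], 1],
    [[0, 0, 0], 1],
    [[0, 0, 0], 1],
    [[0, 0, 0], 1],
    [[0, 0, 0], 1]
  ]
}}

```text
time_s: 6.85
position: [0.5549, -0.1721, 0.098]
orientation: [[0.343, 0.939, -0.0], [0.939, -0.343, 0.0], [0.0, -0.0, -1.0]]
wrist_force: [-0.5, -0.5, -0.2]
width: 0.0855
finger_force: 0.0
```

Emit:
{"op": "carry_out", "data": {
  "rows": [
    [[0, 0, 0], 1],
    [[0, 0, 0], 1],
    [[0, 0, 0], 1],
    [[0, 0, 0], 1],
    [[0, 0, 0], 1]
  ]
}}

```text
time_s: 7.48
position: [0.5549, -0.1721, 0.0981]
orientation: [[0.001, 1.0, -0.0], [1.0, -0.001, 0.0], [0.0, -0.0, -1.0]]
wrist_force: [-0.3, -0.6, 0.7]
width: 0.085
finger_force: 0.0
```

Emit:
{"op": "carry_out", "data": {
  "rows": [
    [[0, 0, 0], 1],
    [[0, 0, 0], 0],
    [[0, 0, 0], 0],
    [[0, 0, 0], 0],
    [[0, 0, 0], 0]
  ],
  "grip": 1,
  "grip_force": 60
}}

```text
time_s: 8.1
position: [0.555, -0.1721, 0.0982]
orientation: [[-0.067, 0.998, 0.0], [0.998, 0.067, -0.0], [-0.0, 0.0, -1.0]]
wrist_force: [-0.4, 0.2, 1.2]
width: 0.0235
finger_force: 58.9
```

The width is 23.5 mm, so this is the right grip: the driver's wide axis lies along world y, at yaw 93.8°. Lifting.

Emit:
{"op": "carry_out", "data": {
  "rows": [
    [[0, 0, 0], 0],
    [[0, 0, 0.3], 0],
    [[0, 0, 0.7], 0],
    [[0, 0, 0.7], 0],
    [[0, 0, 0.7], 0]
  ],
  "grip_force": 110
}}

```text
time_s: 8.72
position: [0.5548, -0.172, 0.1956]
orientation: [[-0.068, 0.998, 0.0], [0.998, 0.068, -0.0], [-0.0, 0.0, -1.0]]
wrist_force: [-0.3, 1.2, -1.7]
width: 0.023
finger_force: 107.7
```

Emit:
{"op": "carry_out", "data": {
  "rows": [
    [[0.1, 0.9, 0.1], 0.5],
    [[0.1, 0.9, 0], 0.5],
    [[0.1, 0.9, 0], 0.5],
    [[0.1, 0.9, 0], 0.5],
    [[0.1, 0.9, 0], 0.5]
  ]
}}

```text
time_s: 9.35
position: [0.5749, 0.0091, 0.1987]
orientation: [[-0.241, 0.971, 0.0], [0.971, 0.241, -0.0], [-0.0, 0.0, -1.0]]
wrist_force: [-0.8, -0.3, -2.1]
width: 0.0229
finger_force: 107.6
```

Emit:
{"op": "carry_out", "data": {
  "rows": [
    [[0.1, 0.9, 0], 0.5],
    [[0.1, 0.9, 0], 0],
    [[0.1, 0.9, 0], 0],
    [[0.06, 0.9, 0], 0],
    [[0, 0, 0], 0]
  ]
}}

```text
time_s: 9.98
position: [0.589, 0.154, 0.1984]
orientation: [[-0.276, 0.961, -0.0], [0.961, 0.276, 0.0], [0.0, 0.0, -1.0]]
wrist_force: [0.1, -0.7, -1.4]
width: 0.0226
finger_force: 107.8
```

Run:
```python
from h import *
s=bot.read_state();print({k:np.round(s[k],4).tolist() for k in("time_s","position","orientation","width","wrist_force")})
a=[]
for n in("scene","top"):
    im=bot.get_image(n)[:,:,::-1];cv2.imwrite(f"pics/full_{n}.png",im);p=s["position"].copy();p[2]-=.086;q=proj(n,p);print(n,"tip px",q,"screw px",proj(n,[.589,.1565,.036]))
    x,y=int(q[0])-30,int(q[1])-40;print(x,y);a.append(cv2.resize(im[y:y+70,x:x+50],None,fx=8,fy=8,interpolation=cv2.INTER_CUBIC))
cv2.imwrite("pics/a4.png",np.hstack(a))
```

```text
{'time_s': 9.975, 'position': [0.589, 0.154, 0.1984], 'orientation': [[-0.2765, 0.961, -0.0], [0.961, 0.2765, 0.0003], [0.0003, 0.0001, -1.0]], 'width': 0.0226, 'wrist_force': [0.0793, -0.688, -1.3766]}
scene tip px [241.56639165 158.08834686] screw px [242.15166929 179.38586979]
211 118
top tip px [270.72344243 172.65815373] screw px [269.02471715 178.86325522]
240 132
```

View pics/a4.png

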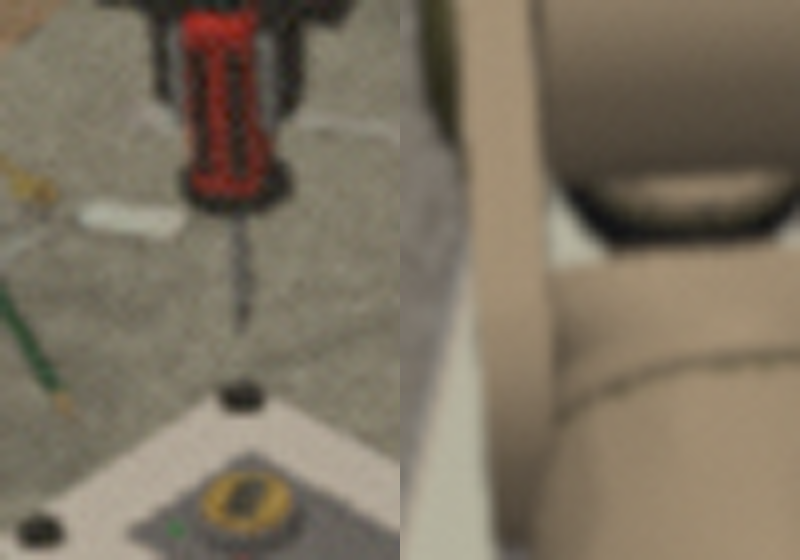

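The tip shows at crop (242,330), within 1 px of the prediction. The blade is edge-on, in line with the slot at (245,498). The screw's offset relative to the tip agrees with (0.589,0.157). Descending.

Emit:
{"op": "carry_out", "data": {
  "rows": [
    [[0, 0.075, -0.6], 0],
    [[0, 0, -0.7], 0],
    [[0, 0, -0.5], 0],
    [[0, 0, -0.12], 0],
    [[0, 0, 0], 0]
  ]
}}

```text
time_s: 10.7
position: [0.5896, 0.1544, 0.1219]
orientation: [[-0.273, 0.962, 0.001], [0.962, 0.273, -0.0], [-0.0, 0.001, -1.0]]
wrist_force: [-0.2, -0.2, -1.5]
width: 0.0224
finger_force: 107.8
```

Emit:
{"op": "carry_out", "data": {
  "rows": [
    [[0, 0, -0.075], 0],
    [[0, 0, -0.075], 0],
    [[0, 0, 0], 0]
  ]
}}

```text
time_s: 11.08
position: [0.5898, 0.1551, 0.116]
orientation: [[-0.274, 0.962, 0.002], [0.962, 0.274, 0.0], [-0.0, 0.002, -1.0]]
wrist_force: [0.3, 0.8, 3.9]
width: 0.0229
finger_force: 108.3
```

Emit:
{"op": "carry_out", "data": {
  "rows": [
    [[0, 0.05, 0], 0],
    [[0, 0, -0.05], 0],
    [[0, 0, 0], 0]
  ]
}}

```text
time_s: 11.45
position: [0.5891, 0.157, 0.113]
orientation: [[-0.274, 0.962, -0.001], [0.962, 0.274, 0.0], [0.0, -0.001, -1.0]]
wrist_force: [-0.1, 0.5, 1.5]
width: 0.0232
finger_force: 108.1
```

Force dropped from 3.9 to 1.5 N and the tool sank 3 mm, so the blade slipped into the slot. Pressing.

Emit:
{"op": "carry_out", "data": {
  "rows": [
    [[0, 0, -0.06], 0],
    [[0, 0, 0], 0],
    [[0, 0, 0], 0]
  ]
}}

```text
time_s: 11.82
position: [0.5892, 0.157, 0.1111]
orientation: [[-0.274, 0.962, -0.0], [0.962, 0.274, 0.0], [0.0, -0.0, -1.0]]
wrist_force: [-3.1, 1.2, 3.6]
width: 0.0225
finger_force: 108.3
```

Emit:
{"op": "carry_out", "data": {
  "rows": [
    [[-0.02, 0, -0.03], 0],
    [[0, 0, 0], 0],
    [[0, 0, 0], 0]
  ]
}}

```text
time_s: 12.2
position: [0.589, 0.157, 0.1101]
orientation: [[-0.274, 0.962, 0.002], [0.962, 0.274, 0.0], [-0.0, 0.002, -1.0]]
wrist_force: [-0.4, 1.5, 6.0]
width: 0.023
finger_force: 108.6
```

The tip force is about 7.5 N, so the screw has sunk about 3 mm. Turning clockwise.

Emit:
{"op": "carry_out", "data": {
  "rows": [
    [[0, 0, 0], -0.5],
    [[0, 0, 0], -0.8],
    [[0, 0, 0], -0.8],
    [[0, 0, 0], -0.8],
    [[0, 0, 0], -0.8]
  ]
}}

```text
time_s: 12.82
position: [0.5891, 0.1568, 0.1102]
orientation: [[-0.017, 1.0, 0.002], [1.0, 0.017, -0.0], [-0.0, 0.002, -1.0]]
wrist_force: [-0.0, 0.5, 5.6]
width: 0.0227
finger_force: 108.5
```

Emit:
{"op": "carry_out", "data": {
  "rows": [
    [[0, 0, 0], -0.8],
    [[0, 0, 0], -0.8],
    [[0, 0, 0], -0.8],
    [[0, 0, 0], -0.8],
    [[0, 0, 0], -0.8]
  ]
}}

```text
time_s: 13.45
position: [0.589, 0.1568, 0.1101]
orientation: [[0.259, 0.966, 0.002], [0.966, -0.259, -0.0], [0.0, 0.002, -1.0]]
wrist_force: [-1.6, 0.3, 5.6]
width: 0.0227
finger_force: 108.5
```

Run:
```python
from plant import bot
s=bot.read_state();print(s["wrist_torque"],s["wrist_force"],s["position"])
```

```text
[-0.06856919  0.20688927  0.09834952] [-1.62821908  0.26400918  5.59053908] [0.58898302 0.15681479 0.1101483 ]
```

The torque is 0.10 N m, which matches the screw's friction, so it is turning. Continuing.

Emit:
{"op": "carry_out", "data": {
  "rows": [
    [[0, 0, 0], -0.8],
    [[0, 0, 0], -0.8],
    [[0, 0, 0], -0.8],
    [[0, 0, 0], -0.8],
    [[0, 0, 0], -0.8]
  ]
}}

```text
time_s: 14.08
position: [0.5889, 0.1568, 0.1101]
orientation: [[0.515, 0.857, 0.001], [0.857, -0.515, -0.0], [0.0, 0.001, -1.0]]
wrist_force: [-2.0, -0.9, 5.7]
width: 0.0228
finger_force: 108.5
```

Emit:
{"op": "carry_out", "data": {
  "rows": [
    [[0, 0, 0], -0.8],
    [[0, 0, 0], -0.8],
    [[0, 0, 0], -0.8],
    [[0, 0, 0], -0.8],
    [[0, 0, 0], -0.8]
  ]
}}

```text
time_s: 14.7
position: [0.5888, 0.1568, 0.11]
orientation: [[0.731, 0.682, 0.001], [0.682, -0.731, -0.0], [0.0, 0.001, -1.0]]
wrist_force: [-1.9, 0.8, 5.8]
width: 0.0231
finger_force: 108.5
```

Emit:
{"op": "carry_out", "data": {
  "rows": [
    [[0, 0, 0], -0.8],
    [[0, 0, 0], -0.8],
    [[0, 0, 0], -0.8],
    [[0, 0, 0], -0.8],
    [[0, 0, 0], 0]
  ]
}}

```text
time_s: 15.32
position: [0.5887, 0.1568, 0.11]
orientation: [[0.864, 0.504, 0.001], [0.504, -0.864, -0.0], [0.001, 0.001, -1.0]]
wrist_force: [-1.5, 0.9, 5.5]
width: 0.023
finger_force: 108.5
```

Run:
```python
from plant import bot
s=bot.read_state();print(s["wrist_torque"],s["wrist_force"],s["position"])
```

```text
[0.01143422 0.38094791 0.12489031] [-1.47967725  0.87601657  5.46237405] [0.58871149 0.15681309 0.11003779]
```

Emit:
{"op": "carry_out", "data": {
  "rows": [
    [[0, 0, 0], -0.8],
    [[0, 0, 0], -0.8],
    [[0, 0, 0], -0.8],
    [[0, 0, 0], 0]
  ]
}}

```text
time_s: 15.82
position: [0.5887, 0.1568, 0.11]
orientation: [[0.936, 0.353, 0.001], [0.353, -0.936, -0.0], [0.0, 0.0, -1.0]]
wrist_force: [-1.3, 0.6, 6.0]
width: 0.0228
finger_force: 108.5
```

Run:
```python
from plant import bot
s=bot.read_state();print(s["wrist_torque"],s["wrist_force"],s["position"])
```

```text
[-0.03197815  0.48591967  0.08620068] [-1.25762272  0.57304238  6.03395316] [0.58866121 0.15682686 0.11001157]
```

Emit:
{"op": "carry_out", "data": {
  "rows": [
    [[0, 0, 0], -0.8],
    [[0, 0, 0], -0.8],
    [[0, 0, 0], -0.8],
    [[0, 0, 0], 0]
  ]
}}

```text
time_s: 16.32
position: [0.5888, 0.157, 0.1101]
orientation: [[0.981, 0.192, 0.001], [0.192, -0.981, -0.0], [0.001, 0.0, -1.0]]
wrist_force: [-0.9, 0.6, 6.2]
width: 0.0229
finger_force: 108.6
```

Run:
```python
from h import *
s=bot.read_state();print(s["wrist_torque"],s["wrist_force"],s["position"],s["joint_pos"])
im=bot.get_image("scene")[:,:,::-1];x,y=205,125
cv2.imwrite("pics/a5.png",cv2.resize(im[y:y+75,x:x+75],None,fx=8,fy=8,interpolation=cv2.INTER_CUBIC))
```

```text
[0.15494877 0.32405194 0.31906539] [-0.8686885   0.56654411  6.21861595] [0.58882518 0.15697764 0.11010899] [ 6.85675282e-02  6.06496982e-01  1.38089685e+00 -1.45215669e-04
  1.15300012e+00  1.44595504e+00]
```

View pics/a5.png

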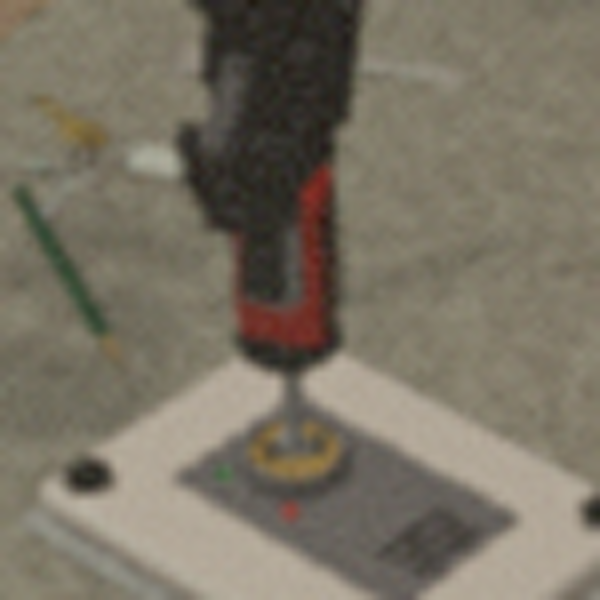

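The torque rose to 0.32 N m, so the screw is at its stop, with the blade still seated in the brass head (crop 295,445). I'll relieve the torque, lift and carry the driver back.

Emit:
{"op": "carry_out", "data": {
  "rows": [
    [[0, 0, 0], 0.7],
    [[0, 0, 0.2], 0],
    [[0, 0, 0.7], 0],
    [[0, 0, 0.7], 0],
    [[0, 0, 0.7], 0]
  ]
}}

```text
time_s: 17.0
position: [0.5883, 0.1568, 0.2024]
orientation: [[0.971, 0.239, -0.001], [0.239, -0.971, -0.0], [-0.001, 0.0, -1.0]]
wrist_force: [0.2, 0.4, -1.9]
width: 0.0227
finger_force: 112.3
```

Emit:
{"op": "carry_out", "data": {
  "rows": [
    [[-0.1, -0.9, 0], 0],
    [[-0.1, -0.9, 0], 0],
    [[-0.1, -0.9, 0], 0],
    [[-0.1, -0.9, 0], 0],
    [[-0.1, -0.9, 0], 0]
  ]
}}

```text
time_s: 17.62
position: [0.5681, -0.0243, 0.2016]
orientation: [[0.971, 0.239, -0.0], [0.239, -0.971, -0.0], [-0.0, -0.0, -1.0]]
wrist_force: [0.2, -0.7, -1.5]
width: 0.0228
finger_force: 112.3
```

Emit:
{"op": "carry_out", "data": {
  "rows": [
    [[-0.1, -0.9, 0], 0],
    [[-0.1, -0.9, 0], 0],
    [[-0.1, -0.9, 0], 0],
    [[-0.05, -0.9, 0], 0],
    [[0, -0.13, 0], 0]
  ]
}}

```text
time_s: 18.25
position: [0.5541, -0.1742, 0.2014]
orientation: [[0.972, 0.236, -0.001], [0.236, -0.972, -0.0], [-0.001, -0.0, -1.0]]
wrist_force: [-0.7, 0.5, -1.5]
width: 0.0232
finger_force: 112.3
```

Run:
```python
from h import *
s=bot.read_state();print(s["wrist_torque"],s["wrist_force"],s["position"],s["width"])
im=bot.get_image("scene")[:,:,::-1];x,y=260,60
p=s["position"].copy();p[2]-=.086;print("tip pred crop",(proj("scene",p)-[x,y])*6,"hole",(proj("scene",[.555,-.172,.07])-[x,y])*6,"screw",proj("scene",[.589,.157,.036]))
a=cv2.resize(im[y:y+90,x:x+80],None,fx=6,fy=6,interpolation=cv2.INTER_CUBIC)
b=cv2.resize(im[165:195,222:262],None,fx=7,fy=7,interpolation=cv2.INTER_CUBIC);b=cv2.copyMakeBorder(b,0,540-b.shape[0],0,0,cv2.BORDER_CONSTANT)
cv2.imwrite("pics/a6.png",np.hstack([a,b]))
```

```text
[ 0.02580489 -0.00606949 -0.06110315] [-0.7408872   0.53381742 -1.48096537] [ 0.55405707 -0.17422739  0.20135956] 0.02320620763936139
tip pred crop [230.45456099 302.23759081] hole [222.84683812 373.68109781] screw [242.06832411 179.47873941]
```

View pics/a6.png

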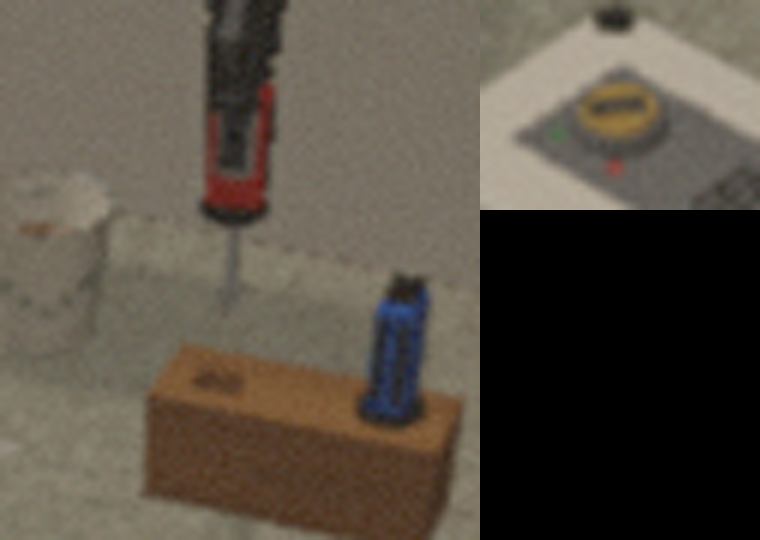

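The screw's slot now points at the green dot. The tip is at crop (230,308) and the hole's centre is at (218,380), about 2 mm from where I expected it. Shifting 2 mm and lowering.

Emit:
{"op": "carry_out", "data": {
  "rows": [
    [[0.05, 0.05, -0.5], 0],
    [[0, 0, -0.5], 0],
    [[0, 0, -0.4], 0],
    [[0, 0, -0.4], 0],
    [[0, 0, 0], 0]
  ]
}}

```text
time_s: 18.92
position: [0.5561, -0.1698, 0.1286]
orientation: [[0.971, 0.24, -0.002], [0.24, -0.971, 0.001], [-0.002, -0.001, -1.0]]
wrist_force: [0.0, 0.3, -1.5]
width: 0.0228
finger_force: 112.3
```

Emit:
{"op": "carry_out", "data": {
  "rows": [
    [[0, 0, -0.3], 0],
    [[0, 0, -0.3], 0],
    [[0, 0, -0.1], 0],
    [[0, 0, 0], 0]
  ]
}}

```text
time_s: 19.42
position: [0.5565, -0.1703, 0.1014]
orientation: [[0.971, 0.24, -0.0], [0.24, -0.971, 0.0], [-0.0, -0.0, -1.0]]
wrist_force: [-0.2, -0.2, -1.0]
width: 0.0227
finger_force: 112.3
```

Emit:
{"op": "carry_out", "data": {
  "rows": [
    [[0, -0.03, -0.05], 0],
    [[0, 0, -0.04], 0],
    [[0, 0, 0], 0]
  ]
}}

```text
time_s: 19.8
position: [0.5566, -0.1716, 0.0983]
orientation: [[0.971, 0.24, 0.0], [0.24, -0.971, -0.0], [0.0, 0.0, -1.0]]
wrist_force: [-0.0, -1.6, -0.3]
width: 0.0231
finger_force: 112.4
```

Emit:
{"op": "carry_out", "data": {
  "rows": [
    [[0, 0, -0.02], 0],
    [[0, 0, 0], 0]
  ]
}}

```text
time_s: 20.05
position: [0.5567, -0.1716, 0.0983]
orientation: [[0.971, 0.24, 0.001], [0.24, -0.971, -0.001], [0.001, 0.001, -1.0]]
wrist_force: [-2.7, 0.8, 6.8]
width: 0.0225
finger_force: 113.4
```

Emit:
{"op": "carry_out", "data": {
  "rows": [
    [[0, 0, 0], 0],
    [[0, 0, 0], 0],
    [[0, 0, 0], 0],
    [[0, 0, 0], 0]
  ],
  "grip": -1
}}

```text
time_s: 20.55
position: [0.5565, -0.1715, 0.0972]
orientation: [[0.971, 0.24, -0.0], [0.24, -0.971, 0.0], [-0.0, -0.0, -1.0]]
wrist_force: [-0.0, -0.5, -0.3]
width: 0.0857
finger_force: 0.0
```

Emit:
{"op": "carry_out", "data": {
  "rows": [
    [[0, 0, 0.4], 0],
    [[0, 0, 0.8], 0],
    [[0, 0, 0.8], 0],
    [[0, 0, 0.8], 0],
    [[0, 0, 0], 0]
  ]
}}

```text
time_s: 21.18
position: [0.5574, -0.1719, 0.2128]
orientation: [[0.971, 0.24, 0.005], [0.24, -0.971, -0.003], [0.004, 0.004, -1.0]]
wrist_force: [-0.4, 0.5, -0.9]
width: 0.0855
finger_force: 0.0
```

Run:
```python
from h import *
s=bot.read_state();print(s["wrist_force"],s["position"],s["width"])
im=bot.get_image("scene")[:,:,::-1];c=bot.camera_model("scene");T=c["T"]
for f in("landmark_of","spot_in"):print([(q["p"],T[:3,:3]@q["xyz"]+T[:3,3]) for q in getattr(bot,f)("scene","flat_driver")])
a=cv2.imread("pics/scene0.png");r=(slice(85,155),slice(275,345))
cv2.imwrite("pics/a7.png",np.hstack([cv2.resize(i[r],None,fx=5,fy=5,interpolation=cv2.INTER_CUBIC) for i in(a,im)]))
for i in(a,im):
    h,sa,v=[x.astype(int) for x in cv2.split(cv2.cvtColor(np.ascontiguousarray(i),cv2.COLOR_BGR2HSV))];m=(np.minimum(h,180-h)<6)&(sa>150)&(v>50);m[:,:280]=0;m[:95]=0;m[130:]=0;m[:,312:]=0
    p=np.argwhere(m)[:,::-1];print(len(p),p.mean(0),p.min(0),p.max(0))
```

```text
[-0.35103345  0.48609537 -0.94997136] [ 0.55744751 -0.17191003  0.21277541] 0.08549346767441689
[(0.54, array([ 0.55807486, -0.16709174,  0.01280602]))]
[(0.68, array([ 0.55269426, -0.15720557,  0.11184704]))]
67 [297.2238806  111.32835821] [294 103] [301 122]
158 [296.37341772 112.63924051] [292 104] [301 122]
```

View pics/a7.png

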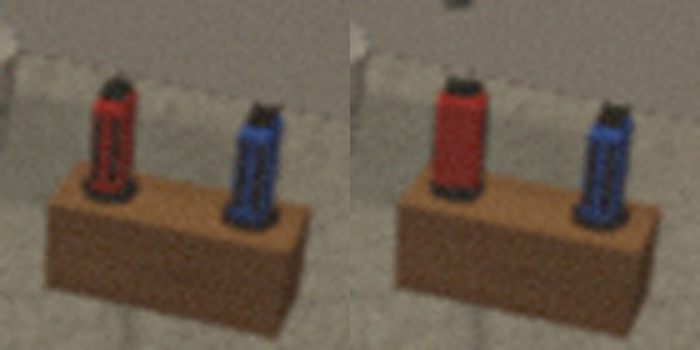

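The red driver stands upright in its own hole with its collar seated (460,190), blue is untouched, the gripper is clear and the screw is locked.

```bash
python3 -c "
from plant import bot
print(bot.job_done())"
```

```text
the job is handed in; nothing more can be done
None
```

The job is handed in: the locking screw is turned to its stop with the slot at the green dot, the red screwdriver is back upright in its own hole and released, and the blue one was not touched; no verdict was returned.

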